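# Load the overlocker's thread stand

## Task

Load the overlocker's thread stand for four-thread sewing: put the two full thread cones over the two pins that have a cone holder, and the two straight thread tubes over the two bare pins. Each must stand upright, right down on its seat and let go, and do not knock over the small oil bottle that stands among them.

Things in the scene. Friction and masses are not known exactly. Their poses are not given: they have to be found in the camera images.
- cone_a: Full thread cone, tan thread on a white core, on its wide end (two alike; not the empty white core elsewhere). Tapers from 64 mm diameter at the foot to 40 mm at 92 mm height; 21 mm wide core tip to 99 mm. Open conical bore from below, 40 mm wide at the foot, 16 mm near the top. About 160 g. Origin: centre of underside; z up along its axis.
- cone_b: Full thread cone, tan thread on a white core, on its wide end (two alike; not the empty white core elsewhere). Tapers from 64 mm diameter at the foot to 40 mm at 92 mm height; 21 mm wide core tip to 99 mm. Open conical bore from below, 40 mm wide at the foot, 16 mm near the top. About 160 g. Origin: centre of underside; z up along its axis.
- tube_a: Straight tube of the same tan thread, standing (two alike): a plain cylinder 42 mm in diameter, 70 mm high, with a bore 22 mm wide right through. About 70 g. Origin: centre of its underside; z up along its axis.
- tube_b: Straight tube of the same tan thread, standing (two alike): a plain cylinder 42 mm in diameter, 70 mm high, with a bore 22 mm wide right through. About 70 g. Origin: centre of its underside; z up along its axis.
- holder_a: Fixed pin of the stand with a cone holder (two alike): black round seat pad, 60 mm wide, 6 mm thick, on the tray; on it a white plastic cone, 34 mm wide at the foot, 18 mm at its top (41 mm above the origin); through it an upright steel pin 7 mm wide, top 70 mm above the origin. Origin: on the axis, underside of the pad. A thing fully home stands on the pad, 6 mm above the origin.
- holder_b: Fixed pin of the stand with a cone holder (two alike): black round seat pad, 60 mm wide, 6 mm thick, on the tray; on it a white plastic cone, 34 mm wide at the foot, 18 mm at its top (41 mm above the origin); through it an upright steel pin 7 mm wide, top 70 mm above the origin. Origin: on the axis, underside of the pad. A thing fully home stands on the pad, 6 mm above the origin.
- pin_a: Fixed bare pin of the stand, no cone holder (two alike): black round seat pad, 60 mm wide, 6 mm thick, on the tray, and an upright steel pin 7 mm wide, top 70 mm above the origin. Origin: on the axis, underside of the pad. A thing fully home stands on the pad, 6 mm above the origin.
- pin_b: Fixed bare pin of the stand, no cone holder (two alike): black round seat pad, 60 mm wide, 6 mm thick, on the tray, and an upright steel pin 7 mm wide, top 70 mm above the origin. Origin: on the axis, underside of the pad. A thing fully home stands on the pad, 6 mm above the origin.
- stand: Thread stand, fixed, its guide pole taken off: flat ivory tray 145 mm (its x) by 375 mm (its y), 18 mm high. The pins stand on it in a zigzag row along its y, at y = -135, -45, 45, 135 mm and x = 25, -25, 25, -25 mm; which of them have cone holders changes. Stub socket 20 mm wide, 10 mm high at its middle. Origin: centre of its underside, on the table.
- oiler: Small clear oil bottle standing among the threads: body 34 mm in diameter and 60 mm high, red collar, thin spout up to 105 mm. About 70 g, easily tipped. Not needed for this job. Origin: centre of its underside; z up.
Things that resemble listed ones, but are neither listed nor needed, are in the scene too. What is shaped like the cone_b but blue or purple is not meant.

How it is judged:
At the end, for the whole second after the job is handed in: Both cones stand on the two cone-holder pins and both tubes on the two bare pins, one on each: axis within 12 mm of the pin's, underside within 5 mm of the seat pad, tilted less than 0.12 rad, at rest and released ((((horizontal distance between cone_a and holder_a below 0.012 m and z of cone_a in the frame of holder_a between 0.002 and 0.011 m) and (horizontal distance between cone_b and holder_b below 0.012 m and z of cone_b in the frame of holder_b between 0.002 and 0.011 m)) or ((horizontal distance between cone_a and holder_b below 0.012 m and z of cone_a in the frame of holder_b between 0.002 and 0.011 m) and (horizontal distance between cone_b and holder_a below 0.012 m and z of cone_b in the frame of holder_a between 0.002 and 0.011 m))) and (((horizontal distance between tube_a and pin_a below 0.012 m and z of tube_a in the frame of pin_a between 0.002 and 0.011 m) and (horizontal distance between tube_b and pin_b below 0.012 m and z of tube_b in the frame of pin_b between 0.002 and 0.011 m)) or ((horizontal distance between tube_a and pin_b below 0.012 m and z of tube_a in the frame of pin_b between 0.002 and 0.011 m) and (horizontal distance between tube_b and pin_a below 0.012 m and z of tube_b in the frame of pin_a between 0.002 and 0.011 m))) and angle between each of cone_a, cone_b, tube_a, tube_b's own z axis and vertical below 0.12 rad and linear speed of each of cone_a, cone_b, tube_a, tube_b below 0.02 m/s); the robot touches nothing.
It fails at once if the oil bottle is knocked over (tilted more than 0.7 rad) (angle between oiler's own z axis and vertical above 0.7 rad).
It also fails if it takes over 102 s, if anything falls off the work surface, if the arm or the gripper's body presses on something with over 40 N, if the wrist force passes 120 N, or if a joint passes its speed limit or range.

## Robot

A 6-joint arm with a two-finger parallel gripper is mounted at the origin on the work surface. World frame = base frame: x ahead of the robot, y to its left, z up, the work surface at z = 0. Lengths are in m, angles in rad, forces in N, time in s.
With the tool pointing down it reaches from about 0.35 to 0.85 m from the base axis. Payload 8.1 kg.
Tool frame: the origin (TCP) lies on the mounting face of the last link; the fingertips stand 186 mm ahead of it and the grasp point (between the pads) lies 167 mm ahead of it (robot.finger_overhang is the distance from the TCP to the fingertips, in m); z points along the fingers, y is the line along which they close (so a half turn about z gives the same grasp; the last joint's range is limited). The gripper opens to 93 mm and grips with 3 to 60 N. Pads are 15 mm wide; open, the fingers measure 128 mm over their backs; the gripper's body (75 mm by 188 mm) begins 65 mm behind the grasp point.
Start: joints at [1.021, 0.13, 1.488, -0, 1.523, -0.085], TCP at [0.269, 0.536, 0.405] pointing down, gripper open.
Joint ranges: [-2.96, 2.96], [-0.89, 2.26], [0.02, 2.5], [-1.34, 4.48], [0, 2.73], [-2.66, 2.66]. Speed limits (rad/s): [2.39, 2.39, 2.79, 3.14, 3.14, 3.14].

## Interface

Orientations are given as a rotation vector (axis times angle).
In Python, from plant import readout, read_camera, get_calibration, job, robot gives the robot as it stands.
- The arm moves only by the shell command python3 -m handwheel 'ROWS' [FORCE]. ROWS is JSON, a list of rows, each a list of 5 numbers: the shift along the world's x, y, z in cm, then the turn about the world's z in rad, then the closure, from 0 (fully open) to 1 (shut). In form: [[tx, ty, tz, spin, gripper], ...]. A call has 1 to 10 rows; each row shifts and turns the commanded pose from where the row before left it; what a row does not reach is not made up. A row lasts 1/8 s, in which the tool goes at most 62.5 mm and 10.7 degrees, less where a joint would pass 70% of its speed; a pose out of reach is approached as far as the arm can. A call is refused whole if a number of a shift passes 6.25 or a number of a turn 0.188, either way. A call with a gripper value outside its range is refused whole. The fingers move at their own pace and stop on an object; FORCE is the grip in N (left out, the last holds). Time passes only in rows, so rows that do not move let the fingers close. It gives the time, the measured TCP pose, the force, the opening and the grip force at its end, in the units of the state.
- readout.read_state(): the state, without advancing time (a new reading comes with each control period).
- read_camera(name): name is "side" or "top" or "wrist"; returns the picture (420x560x3 uint8, red, green, blue); there is no depth.
- get_calibration(name): a dict with "fovy" (degrees; the focal length in pixels is half the picture's height over the tangent of half this angle, whatever the lens; pixels are square), "cx", "cy" (the principal point, pixels), "pose" (4x4, takes a point from camera to world coordinates). Camera axes: x right, y down, z forward; pixel columns grow to the right and rows downward; lengths in m; the calibration is good to about 2 mm. A picture is of the moment at which its call begins: read the wrist's pose just before it. get_calibration takes no time and is no camera call; for the wrist camera it gives the pose at the moment of the call.
- job.close_job(): hands the job in; it is judged then, once.
The state is a dict: "t": time; "q": joint angles; "dq": joint speeds; "joint_torque": joint torques, N m; "tool_pos": TCP position; "orientation": TCP orientation; "force": force on the tool from outside, world axes, zero at the start; "wrist_torque": the same for the moment, N m; "opening": finger opening in m; "gripper_force": force on a finger pad.
Only numpy, scipy, OpenCV 4.12 (cv2) and the standard library are available. Lean on these libraries where they do the work, as an engineer would, in place of code of your own. Each camera call takes 0.05 s, during which the arm holds its last target. There are 200 camera calls.

## Working session

There is one attempt and no reset: what is moved stays moved. The work goes in short steps, Python scripts to look and compute and a shell command to move; the robot and the scene stay as the last step left them, time stands still between calls to the robot, and variables do not carry over. Pictures are saved under pics/ and viewed, at most 14 in all, crops included, and the job is handed in when it is done.

```bash
ls; mkdir -p pics; python3 - <<'E'
from plant import readout, read_camera, get_calibration
import cv2,numpy as np
for n in("side","top","wrist"):
    c=get_calibration(n); print(n,c["fovy"],c["cx"],c["cy"],np.round(c["pose"],4).tolist(),[k for k in c])
    cv2.imwrite(f"pics/{n}0.png",read_camera(n)[:,:,::-1])
print(readout.read_state())
E
```

```text
pics
side 52.477308041045866 283.71961648280717 206.2973854804154 [[0.9949, -0.0672, 0.0751, 0.3824], [-0.0998, -0.5572, 0.8244, -0.7948], [-0.0136, -0.8277, -0.561, 0.5857], [0.0, 0.0, 0.0, 1.0]] ['fovy', 'cx', 'cy', 'pose']
top 55.22290296211898 281.1858435608488 201.67217409176317 [[-0.0047, -0.976, 0.2177, 0.2738], [-1.0, 0.0034, -0.0062, -0.0253], [0.0053, -0.2177, -0.976, 0.9949], [0.0, 0.0, 0.0, 1.0]] ['fovy', 'cx', 'cy', 'pose']
wrist 62.63130643935339 272.7401687926225 201.5767837324463 [[0.4474, 0.8679, 0.2158, 0.2086], [0.8943, -0.4336, -0.1103, 0.5668], [-0.0021, 0.2424, -0.9702, 0.3825], [0.0, 0.0, 0.0, 1.0]] ['fovy', 'cx', 'cy', 'pose']
{'t': 0.15, 'q': array([ 1.02058688e+00,  1.31018324e-01,  1.48897966e+00, -1.24905718e-05,
        1.52299883e+00, -8.53991312e-02]), 'dq': array([ 0.00080057, -0.00312843, -0.00499099, -0.00216313,  0.00064557,
        0.00082011]), 'joint_torque': array([ 1.32657457e-03, -5.60475326e+01, -4.92333198e+01,  7.69251958e-02,
        3.04976176e-02, -3.67925850e-05]), 'tool_pos': array([0.26885049, 0.53621757, 0.4039371 ]), 'orientation': array([-7.23468065e-01, -3.05671584e+00,  2.10103313e-03]), 'force': array([ 0.34655554, -0.03321065,  0.17863785]), 'wrist_torque': array([-0.06320073,  0.01839991, -0.01572364]), 'gripper_force': 0.0, 'opening': 0.09293729180024343}
```

View pics/top0.png

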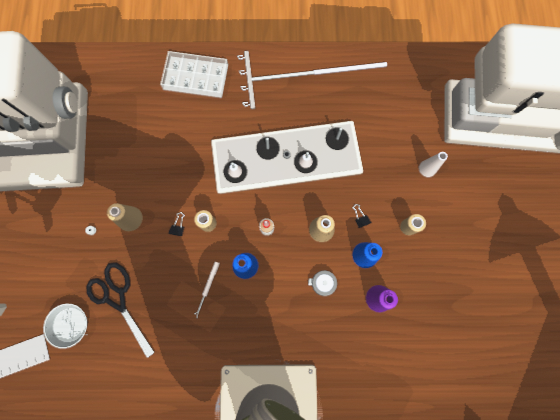

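View pics/side0.png

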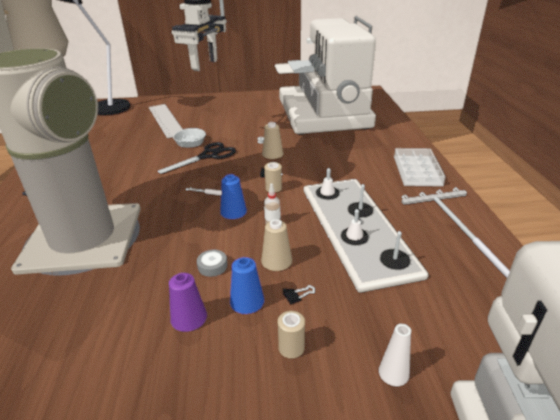

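```bash
cat > h.py <<'E'
import numpy as np,cv2
from plant import readout, read_camera, get_calibration
def cast(n,uv,z,c=None):
    c=c or get_calibration(n); f=210/np.tan(np.radians(c["fovy"]/2))
    P=np.array(c["pose"]); d=P[:3,:3]@np.array([(uv[0]-c["cx"])/f,(uv[1]-c["cy"])/f,1.])
    return P[:3,3]+d*(z-P[2,3])/d[2]
def blobs(m,lo,hi=1e9):
    cs,_=cv2.findContours(m.astype(np.uint8),cv2.RETR_EXTERNAL,cv2.CHAIN_APPROX_NONE)
    return [c for c in cs if lo<cv2.contourArea(c)<hi]
E
python3 - <<'E'
from h import *
t=cv2.imread("pics/top0.png"); s=cv2.imread("pics/side0.png")
a=cv2.resize(t[120:250,95:445],None,fx=2.25,fy=2.25,interpolation=cv2.INTER_CUBIC)
b=cv2.resize(s[115:370,225:435],None,fx=1.18,fy=1.18)
im=np.zeros((600,790,3),np.uint8); im[:a.shape[0],:a.shape[1]]=a[:, :790]; im[294:294+b.shape[0],:b.shape[1]]=b
cv2.imwrite("pics/crop1.png",im)
h=cv2.cvtColor(t,cv2.COLOR_BGR2HSV); H,S,V=[h[...,i].astype(int) for i in range(3)]
# tray
roi=np.zeros(H.shape,bool); roi[115:200,205:370]=1
c=max(blobs(roi&(S<60)&(V>130),500),key=cv2.contourArea); hull=cv2.convexHull(c)
box=cv2.boxPoints(cv2.minAreaRect(hull)); w=np.array([cast("top",p,.018)[:2] for p in cv2.approxPolyDP(hull,6,True)[:,0]])
print("corners",w.round(4).tolist()); 
hw=np.array([cast("top",p,.018)[:2] for p in hull[:,0]],np.float32)
print("rect",cv2.minAreaRect(hw*1000))
tr=np.zeros(H.shape,np.uint8); cv2.fillPoly(tr,[hull],1)
for c in blobs((tr>0)&(V<75),100):
    e=cv2.fitEllipse(cv2.convexHull(c)); print("pad",np.round(e[0],1),np.round(e[1],1),cast("top",e[0],.024)[:2].round(4))
for u,v in [(122,215),(204,219),(323,228),(416,223),(266,227)]:
    r=np.zeros(H.shape,bool); r[v-20:v+20,u-22:u+28]=1
    print("at",u,v)
    for c in blobs(r&(H>8)&(H<28)&(S>40)&(S<140)&(V>110),30):
        x,y,w_,h_=cv2.boundingRect(c); print(" tan",x,y,x+w_,y+h_,cv2.contourArea(c))
    for c in blobs(r&(S<60)&(V>150),5):
        (p,rr)=cv2.minEnclosingCircle(c); print(" white",np.round(p,1),round(rr,1),cast("top",p,.099)[:2].round(4),cast("top",p,.07)[:2].round(4))
E
```

```text
corners [[0.7041, -0.2201], [0.5681, -0.237], [0.5196, 0.1292], [0.6552, 0.1487]]
rect ((611.297607421875, -45.08233642578125), (145.84754943847656, 373.6864013671875), 8.032166481018066)
pad [234.7 171.2] [21.7 22. ] [0.5692 0.0853]
pad [305.3 161.6] [21.5 21.7] [ 0.5942 -0.093 ]
pad [267.3 147.8] [21.1 21.8] [0.6313 0.0032]
pad [336.6 138.5] [21.1 21.7] [ 0.6562 -0.1747]
at 122 215
 tan 107 203 143 228 445.5
 white [114.5 211.5] 5.5 [0.452  0.3473] [0.4578 0.3593]
at 204 219
 tan 194 210 217 232 345.5
 white [202.5 218. ] 6.3 [0.4363 0.1473] [0.4416 0.1528]
at 323 228
 tan 309 215 335 243 479.0
 white [325.5 222.9] 5.3 [ 0.4241 -0.131 ] [ 0.429  -0.1344]
at 416 223
 tan 401 214 426 236 317.5
 white [417. 222.] 6.3 [ 0.4253 -0.3384] [ 0.4302 -0.3486]
at 266 227
 tan 258 218 275 236 159.0
 white [266.5 228.5] 6.7 [0.4118 0.0023] [0.4162 0.0032]
```

View pics/crop1.png

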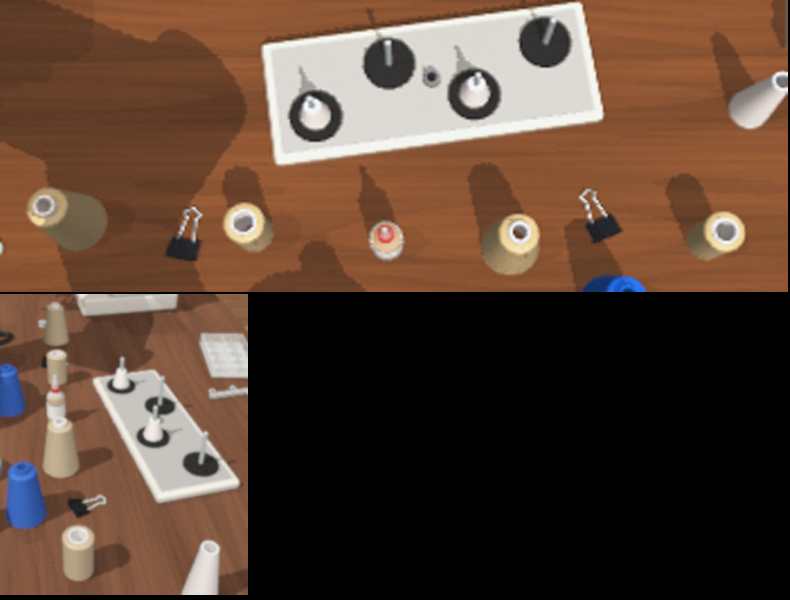

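Tan cones are at top-view (122,215) and (323,228): full tan thread, taper and white tip. The blue cones (245,265) and (368,254), the purple one (382,298) and the bare white core (433,163) do not fit. The tan tubes are at (204,219) and (416,223), and the oiler with the red collar is at (266,227). The holders (white cones) are on the pads at (235,171) and (305,162), the bare pins at (267,148) and (337,138). The crop confirms all of this.

```bash
python3 -m handwheel '[[2.29,-2.36,0,-0.1225,0],[2.29,-2.36,0,-0.1225,0],[2.29,-2.36,0,-0.1225,0],[2.29,-2.36,0,-0.1225,0],[2.29,-2.36,-2.5,-0.1225,0],[2.29,-2.36,-2.5,-0.1225,0],[2.29,-2.36,-2.5,-0.1225,0],[2.29,-2.36,-2.5,-0.1225,0],[0,0,0,0,0],[0,0,0,0,0]]' 20; python3 - <<'E'
from h import *
s=readout.read_state(); print(s["tool_pos"],s["orientation"],s["q"])
im=read_camera("wrist")[:,:,::-1]; c=get_calibration("wrist"); cv2.imwrite("pics/w1.png",im); print(np.round(c["pose"],3).tolist())
E
```

```text
t: 1.4
tool_pos: [0.452, 0.3478, 0.305]
orientation: [-2.076, -2.358, -0.0]
force: [0.4, 0.8, 0.6]
opening: 0.0931
gripper_force: 0.0
[0.45200853 0.3478069  0.30496268] [-2.07566647e+00 -2.35763907e+00 -2.55769161e-05] [5.65809676e-01 1.19528375e-01 1.68528427e+00 4.36902192e-04
 1.33688671e+00 4.38673023e-01]
[[0.992, 0.124, 0.031, 0.443], [0.128, -0.962, -0.24, 0.415], [0.0, 0.242, -0.97, 0.284], [0.0, 0.0, 0.0, 1.0]]
```

View pics/w1.png

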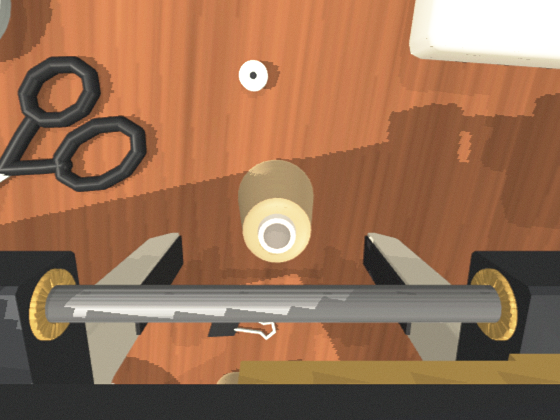

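Wrist view: the cone tip is at (276,236), which casts to (0.453, 0.3495). That is within 2 mm of the tool, so descend and grip.

```bash
python3 -m handwheel '[[0.1,0.2,-2,0,0],[0,0,-2,0,0],[0,0,-2,0,0],[0,0,-1.3,0,0],[0,0,0,0,0],[0,0,0,0,0.7],[0,0,0,0,0.7],[0,0,0,0,0.7],[0,0,0,0,0.7],[0,0,0,0,0.7]]' 25
```

```text
t: 2.7
tool_pos: [0.4533, 0.3496, 0.232]
orientation: [2.077, 2.357, 0.001]
force: [0.8, -0.1, 1.0]
opening: 0.05
gripper_force: 24.7
```

```bash
python3 -m handwheel '[[0,0,3,0,0.7],[0,0,5,0,0.7],[0,0,5,0,0.7],[1.93,-4.41,0,0,0.7],[1.93,-4.41,0,0,0.7],[1.93,-4.41,0,0,0.7],[1.93,-4.41,0,0,0.7],[1.93,-4.41,0,0,0.7],[1.92,-4.41,0,0,0.7],[0,0,0,0,0.7]]'; python3 -m handwheel '[[0,0,0,0,0.7],[0,0,0,0,0.7]]'; python3 - <<'E'
from h import *
a=read_camera("side")[:,:,::-1];b=read_camera("wrist")[:,:,::-1]
a=cv2.resize(a,(400,300));b=cv2.resize(b,(400,300))
cv2.imwrite("pics/p1.png",np.hstack([a,b]))
E
```

```text
t: 3.95
tool_pos: [0.5696, 0.082, 0.3612]
orientation: [2.082, 2.352, -0.002]
force: [0.1, 0.9, -1.0]
opening: 0.0502
gripper_force: 24.6
t: 4.2
tool_pos: [0.5684, 0.086, 0.3615]
orientation: [-2.075, -2.358, 0.0]
force: [-0.2, -0.6, -1.8]
opening: 0.0502
gripper_force: 24.6
```

View pics/p1.png

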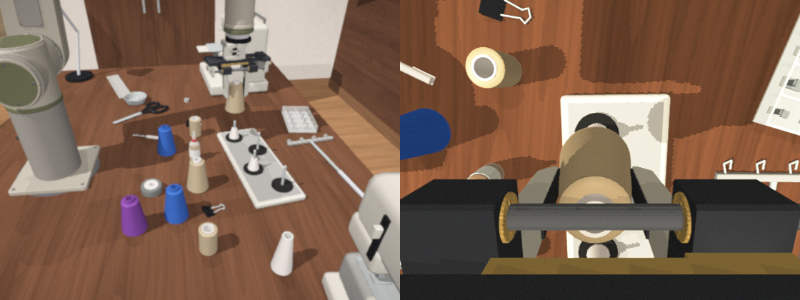

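The side view shows the cone hanging upright above the first holder, and the wrist view shows the pad centred behind it. Lower now.

```bash
python3 -m handwheel '[[0,0,-2.5,0,0.7],[0,0,-2.5,0,0.7],[0,0,-2,0,0.7],[0,0,-1.5,0,0.7],[0,0,-1,0,0.7],[0,0,-0.5,0,0.7],[0,0,-0.3,0,0.7],[0,0,0,0,0.7],[0,0,0,0,0.7]]'
```

```text
t: 5.42
tool_pos: [0.5691, 0.0849, 0.2593]
orientation: [2.077, 2.356, 0.001]
force: [-0.1, 0.0, -1.9]
opening: 0.0503
gripper_force: 24.6
```

```bash
python3 -m handwheel '[[0,0,-0.2,0,0.7],[0,0,-0.1,0,0.7],[0,0,0,0,0.7],[0,0,0,0,0.3],[0,0,0,0,0.2],[0,0,0,0,0.1],[0,0,0,0,0]]'; python3 -m handwheel '[[0,0,3,0,0],[0,0,5,0,0],[0,0,5,0,0],[-1,-4.8,0,0,0],[-1,-4.8,0,0,0],[0,0,0,0,0],[0,0,0,0,0]]';python3 - <<'E'
from h import *
a=read_camera("side")[90:300,180:460,::-1];b=read_camera("wrist")[:,:,::-1]
a=cv2.resize(a,(400,300));b=cv2.resize(b,(400,300))
cv2.imwrite("pics/p2.png",np.hstack([a,b]))
E
```

```text
t: 6.3
tool_pos: [0.5688, 0.085, 0.2557]
orientation: [-2.077, -2.357, -0.0]
force: [0.2, 0.7, -0.0]
opening: 0.0857
gripper_force: 0.0
t: 7.18
tool_pos: [0.5489, -0.0108, 0.3857]
orientation: [-2.078, -2.356, -0.001]
force: [-0.2, -0.4, -0.3]
opening: 0.093
gripper_force: 0.0
```

View pics/p2.png

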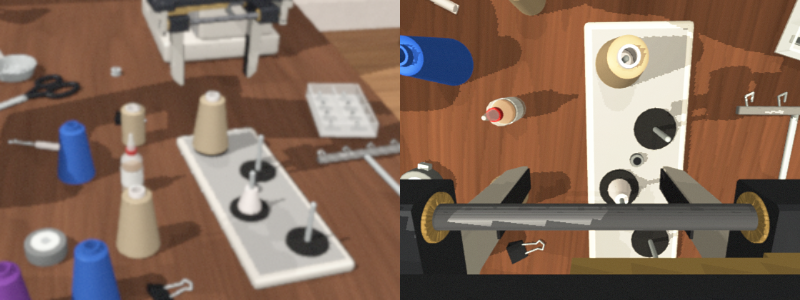

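Cone A is seated with the pin tip showing in its bore (wrist view, 629,55). Next is cone B.

```bash
python3 -m handwheel '[[-3.12,-3,0,0,0],[-3.12,-3,0,0,0],[-3.12,-3,0,0,0],[-3.12,-3.02,0,0,0],[0,0,-4,0,0],[0,0,-4,0,0],[0,0,0,0,0],[0,0,0,0,0]]';python3 - <<'E'
from h import *
s=readout.read_state();im=read_camera("wrist")
h=cv2.cvtColor(im,cv2.COLOR_RGB2HSV);H,S,V=[h[...,i] for i in range(3)]
r=np.zeros(H.shape,bool);r[180:280,200:350]=1
print(s["tool_pos"])
for c in blobs(r&(S<60)&(V>150),100):
    p,rr=cv2.minEnclosingCircle(c);print(p,rr,cast("wrist",p,.099).round(4))
E
```

```text
t: 8.28
tool_pos: [0.4247, -0.1309, 0.3072]
orientation: [2.075, 2.357, 0.001]
force: [0.3, 0.1, 0.3]
opening: 0.093
gripper_force: 0.0
[ 0.42474198 -0.13086072  0.3071556 ]
(273.32672119140625, 232.75743103027344) 19.802019119262695 [ 0.4252 -0.129   0.099 ]
```

```bash
python3 -m handwheel '[[0,0.2,-2.4,0,0],[0,0,-2.4,0,0],[0,0,-1.8,0,0],[0,0,-0.8,0,0],[0,0,0,0,0],[0,0,0,0,0.7],[0,0,0,0,0.7],[0,0,0,0,0.7],[0,0,0,0,0.7],[0,0,0,0,0.7]]' 25;  python3 -m handwheel '[[0,0,3,0,0.7],[0,0,5,0,0.7],[0,0,5,0,0.7],[4.2,0.9,0,0,0.7],[4.2,0.9,0,0,0.7],[4.2,0.9,0,0,0.7],[4.2,0.9,0,0,0.7],[0,0,0,0,0.7],[0,0,0,0,0.7]]'
```

```text
t: 9.57
tool_pos: [0.4241, -0.1292, 0.2318]
orientation: [2.077, 2.357, 0.0]
force: [0.4, 0.9, 0.3]
opening: 0.05
gripper_force: 24.6
t: 10.7
tool_pos: [0.5916, -0.0932, 0.3609]
orientation: [-2.076, -2.356, 0.002]
force: [-0.9, 0.2, -0.8]
opening: 0.0501
gripper_force: 24.5
```

```bash
python3 -m handwheel '[[0.2,0,0,0,0.7],[0,0,-2.5,0,0.7],[0,0,-2.5,0,0.7],[0,0,-2,0,0.7],[0,0,-1.5,0,0.7],[0,0,-1,0,0.7],[0,0,-0.5,0,0.7],[0,0,-0.3,0,0.7],[0,0,0,0,0.7],[0,0,-0.2,0,0.7]]'; python3 -m handwheel '[[0,0,0,0,0.7],[0,0,0,0,0.7],[0,0,0,0,0.3],[0,0,0,0,0.2],[0,0,0,0,0.1],[0,0,0,0,0],[0,0,0,0,0]]'; python3 -m handwheel '[[0,0,3,0,0],[0,0,5,0,0],[0,0,5,0,0],[0,0,0,0,0]]'
```

```text
t: 11.95
tool_pos: [0.5944, -0.0933, 0.2574]
orientation: [2.076, 2.356, 0.001]
force: [-0.4, 0.1, -0.5]
opening: 0.0501
gripper_force: 24.5
t: 12.82
tool_pos: [0.594, -0.0932, 0.2567]
orientation: [-2.077, -2.357, 0.0]
force: [0.3, -0.0, 0.7]
opening: 0.0916
gripper_force: 0.0
t: 13.32
tool_pos: [0.5953, -0.0936, 0.3929]
orientation: [2.071, 2.35, 0.007]
force: [1.3, -0.2, -0.0]
opening: 0.0929
gripper_force: 0.0
```

```bash
python3 -m handwheel '[[-2.78,-4.23,0,0,0],[-2.78,-4.23,0,0,0],[-2.78,-4.23,0,0,0],[-2.78,-4.23,0,0,0],[-2.78,-4.23,0,0,0],[-2.78,-4.23,0,0,0],[0,0,-4.5,0,0],[0,0,-4.5,0,0],[0,0,0,0,0],[0,0,0,0,0]]';python3 - <<'E'
from h import *
s=readout.read_state();im=read_camera("wrist")
cv2.imwrite("pics/w3.png",im[:,:,::-1])
h=cv2.cvtColor(im,cv2.COLOR_RGB2HSV);H,S,V=[h[...,i] for i in range(3)]
r=np.zeros(H.shape,bool);r[130:280,190:360]=1
print(s["tool_pos"])
for c in blobs(r&(S<60)&(V>110),100):
    p,rr=cv2.minEnclosingCircle(c);print(p,rr,cast("wrist",p,.07).round(4))
E
```

```text
t: 14.58
tool_pos: [0.4275, -0.3472, 0.2978]
orientation: [2.077, 2.357, -0.0]
force: [0.7, -0.4, 1.0]
opening: 0.093
gripper_force: 0.0
[ 0.42754594 -0.34716115  0.29781918]
(276.7445373535156, 224.22991943359375) 31.793926239013672 [ 0.4304 -0.3467  0.07  ]
```

View pics/w3.png

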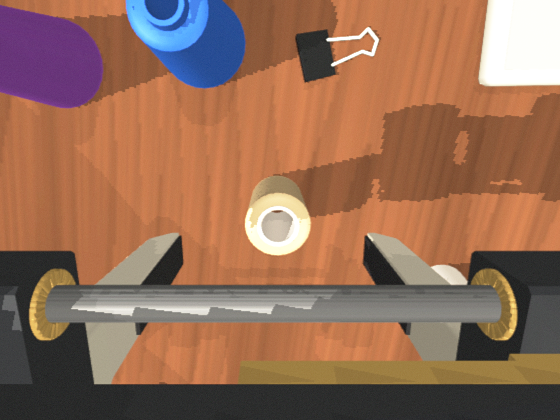

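Wrist view: the tube ring is at (278,225), centred between the fingers. The bare core at right (450,275) is about 145 mm away, so it is clear.

```bash
python3 -m handwheel '[[0.2,0,-2.4,0,0],[0,0,-2.4,0,0],[0,0,-2.2,0,0],[0,0,-1,0,0],[0,0,0,0,0],[0,0,0,0,0.8],[0,0,0,0,0.8],[0,0,0,0,0.8],[0,0,0,0,0.8],[0,0,0,0,0.8]]' 20;  python3 -m handwheel '[[0,0,3,0,0.8],[0,0,5,0,0.8],[0,0,5,0,0.8],[3.77,2.87,0,0,0.8],[3.77,2.87,0,0,0.8],[3.77,2.87,0,0,0.8],[3.77,2.87,0,0,0.8],[3.77,2.87,0,0,0.8],[3.77,2.87,0,0,0.8],[0,0,0,0,0.8]]'; python3 -m handwheel '[[0,0,0,0,0.8],[0,0,0,0,0.8]]'; python3 - <<'E'
from h import *
a=read_camera("side")[90:300,180:460,::-1];b=read_camera("wrist")[:,:,::-1]
a=cv2.resize(a,(400,300));b=cv2.resize(b,(400,300))
cv2.imwrite("pics/p4.png",np.hstack([a,b]))
E
```

```text
t: 15.88
tool_pos: [0.4292, -0.347, 0.2168]
orientation: [-2.077, -2.357, -0.0]
force: [-0.5, -0.1, 0.1]
opening: 0.0474
gripper_force: 0.0
t: 17.12
tool_pos: [0.6572, -0.1721, 0.3457]
orientation: [-2.072, -2.36, -0.001]
force: [-0.0, -0.7, -0.7]
opening: 0.0416
gripper_force: 20.0
t: 17.38
tool_pos: [0.6547, -0.1757, 0.3467]
orientation: [-2.078, -2.355, 0.001]
force: [0.5, -0.3, 0.1]
opening: 0.0417
gripper_force: 20.0
```

View pics/p4.png

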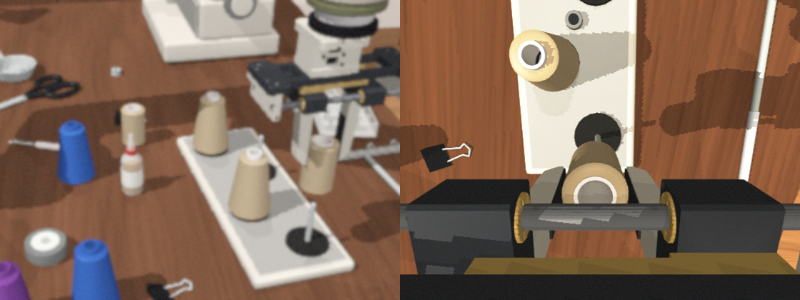

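The cones on both holders stand upright. The grip closed fully only after the lift began, so the tube may hang a little lower than assumed. I'll lower it to a safe height, then step down until contact.

```bash
python3 -m handwheel '[[0.1,0.1,-2,0,0.8],[0,0,-2.5,0,0.8],[0,0,-2,0,0.8],[0,0,-1.5,0,0.8],[0,0,-0.8,0,0.8],[0,0,0,0,0.8],[0,0,0,0,0.8]]'; for i in 1 2; do sleep 0; done; python3 -m handwheel '[[0,0,-0.3,0,0.8],[0,0,0,0,0.8]]';python3 -m handwheel '[[0,0,-0.3,0,0.8],[0,0,0,0,0.8]]'; python3 - <<'E'
from h import *
a=read_camera("side")[150:290,280:460,::-1]
cv2.imwrite("pics/p5.png",cv2.resize(a,None,fx=3,fy=3))
E
```

```text
t: 18.35
tool_pos: [0.6568, -0.174, 0.2598]
orientation: [2.076, 2.356, 0.001]
force: [0.3, 0.0, -1.1]
opening: 0.0418
gripper_force: 20.0
t: 18.6
tool_pos: [0.6565, -0.1738, 0.2559]
orientation: [2.077, 2.357, 0.0]
force: [-0.1, -0.0, -0.5]
opening: 0.0415
gripper_force: 20.0
t: 18.85
tool_pos: [0.6566, -0.174, 0.2531]
orientation: [2.077, 2.356, 0.0]
force: [1.1, -0.5, 1.6]
opening: 0.0414
gripper_force: 20.0
```

View pics/p5.png

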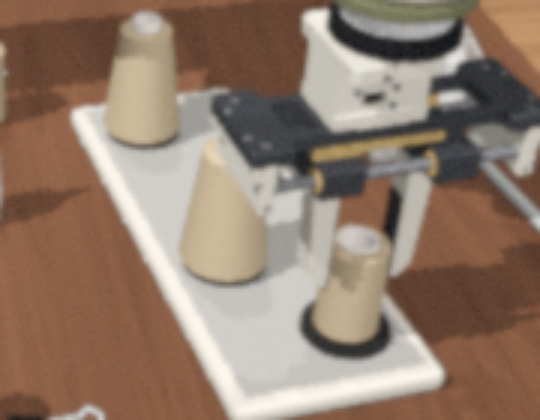

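The tube is around its pin and touching the pad, since the force has reversed. Release and retreat.

```bash
python3 -m handwheel '[[0,0,0,0,0.4],[0,0,0,0,0.3],[0,0,0,0,0.15],[0,0,0,0,0],[0,0,0,0,0]]'; python3 -m handwheel '[[0,0,3,0,0],[0,0,5,0,0],[0,0,5.5,0,0],[-3.6,5.0,0,0,0],[-3.6,5.0,0,0,0],[-3.6,5.0,0,0,0],[-3.6,5.0,0,0,0],[-3.6,6,0,0,0],[-3.6,6.2,0,0,0],[0,0,0,0,0]]';python3 -m handwheel '[[0,0,-4.5,0,0],[0,0,-4.5,0,0],[0,0,0,0,0],[0,0,0,0,0]]';python3 - <<'E'
from h import *
s=readout.read_state();im=read_camera("wrist")
cv2.imwrite("pics/w5.png",np.hstack([cv2.resize(im[:,:,::-1],(400,300)),cv2.resize(read_camera("side")[90:300,180:460,::-1],(400,300))]))
h=cv2.cvtColor(im,cv2.COLOR_RGB2HSV);H,S,V=[h[...,i] for i in range(3)]
r=np.zeros(H.shape,bool);r[130:280,190:360]=1
print(s["tool_pos"])
for c in blobs(r&(S<60)&(V>110),100):
    p,rr=cv2.minEnclosingCircle(c);print(p,rr,cast("wrist",p,.07).round(4))
E
```

```text
t: 19.52
tool_pos: [0.6564, -0.1738, 0.2527]
orientation: [-2.077, -2.357, 0.0]
force: [-0.3, 0.5, 0.6]
opening: 0.0871
gripper_force: 0.0
t: 20.78
tool_pos: [0.447, 0.1369, 0.3881]
orientation: [-2.07, -2.362, -0.002]
force: [0.9, -0.1, -0.7]
opening: 0.0932
gripper_force: 0.0
t: 21.28
tool_pos: [0.4498, 0.1333, 0.2994]
orientation: [2.077, 2.355, 0.002]
force: [-0.0, 0.3, -0.1]
opening: 0.0932
gripper_force: 0.0
[0.44977965 0.13332019 0.29935585]
(354.5, 246.0) 33.305503845214844 [0.5048 0.1261 0.07  ]
(263.11480712890625, 192.6777801513672) 21.552762985229492 [0.442  0.1537 0.07  ]
```

View pics/w5.png

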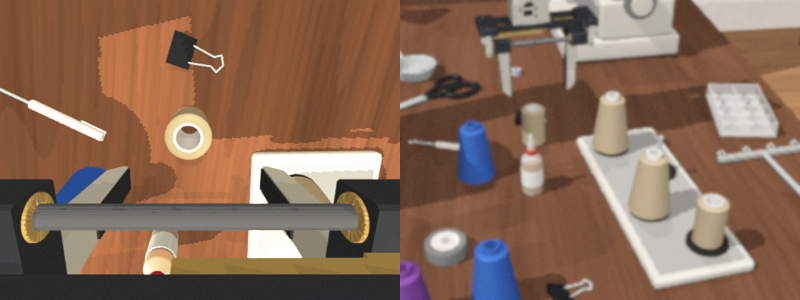

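Tube B is seated. Tube A's ring is at full-picture (263,193), i.e. (0.442, 0.1535), so shift -0.8, +2.0 cm.

```bash
python3 -m handwheel '[[-0.8,2,0,0,0],[0,0,0,0,0],[0,0,-2.4,0,0],[0,0,-2.4,0,0],[0,0,-2.1,0,0],[0,0,-1,0,0],[0,0,0,0,0]]'; python3 -m handwheel '[[0,0,0,0,0.8],[0,0,0,0,0.8],[0,0,0,0,0.8],[0,0,0,0,0.8],[0,0,0,0,0.8],[0,0,0,0,0.8],[0,0,0,0,0.8],[0,0,0,0,0.8]]' 20; python3 -m handwheel '[[0,0,3,0,0.8],[0,0,6,0,0.8],[0,0,6,0,0.8],[3.78,-3.01,0,0,0.8],[3.78,-3.01,0,0,0.8],[3.78,-3.01,0,0,0.8],[3.78,-3.01,0,0,0.8],[3.78,-3.01,0,0,0.8],[0,0,0,0,0.8],[0,0,0,0,0.8]]'
```

```text
t: 22.25
tool_pos: [0.4411, 0.1536, 0.2189]
orientation: [-2.077, -2.357, 0.001]
force: [-0.6, -0.1, -0.2]
opening: 0.093
gripper_force: 0.0
t: 23.25
tool_pos: [0.4409, 0.1538, 0.2188]
orientation: [-2.077, -2.357, -0.0]
force: [-0.3, 0.1, 0.6]
opening: 0.042
gripper_force: 20.0
t: 24.5
tool_pos: [0.6296, 0.0034, 0.368]
orientation: [-2.077, -2.355, 0.001]
force: [0.4, 0.2, -0.8]
opening: 0.0418
gripper_force: 20.0
```

```bash
python3 -m handwheel '[[0.1,0,-2,0,0.8],[0,0,-3,0,0.8],[0,0,-2.5,0,0.8],[0,0,-2,0,0.8],[0,0,-1.5,0,0.8],[0,0,-0.8,0,0.8],[0,0,-0.4,0,0.8],[0,0,-0.2,0,0.8],[0,0,0,0,0.8],[0,0,0,0,0.8]]'; python3 -m handwheel '[[0,0,-0.1,0,0.8],[0,0,0,0,0.8],[0,0,0,0,0.4],[0,0,0,0,0.3],[0,0,0,0,0.15],[0,0,0,0,0],[0,0,0,0,0]]'; python3 -m handwheel '[[0,0,3,0,0],[0,0,5,0,0],[0,0,5,0,0],[-4,4,0,0,0],[-4,4,0,0,0],[-4,4,0,0,0],[-4,4,0,0,0],[0,0,0,0,0],[0,0,0,0,0]]'; python3 - <<'E'
from h import *
cv2.imwrite("pics/f.png",np.hstack([cv2.resize(read_camera("top")[100:250,190:390,::-1],(400,300),interpolation=cv2.INTER_CUBIC),cv2.resize(read_camera("side")[90:300,180:460,::-1],(400,300))]))
E
```

```text
t: 25.75
tool_pos: [0.6311, 0.0033, 0.2453]
orientation: [2.077, 2.356, 0.001]
force: [0.2, 0.6, -1.2]
opening: 0.0426
gripper_force: 20.0
t: 26.62
tool_pos: [0.6309, 0.0033, 0.2438]
orientation: [2.077, 2.357, 0.0]
force: [-0.5, 0.5, 0.2]
opening: 0.0874
gripper_force: 0.0
t: 27.75
tool_pos: [0.471, 0.1634, 0.3741]
orientation: [2.076, 2.357, 0.001]
force: [0.4, -1.0, 0.4]
opening: 0.093
gripper_force: 0.0
```

View pics/f.png

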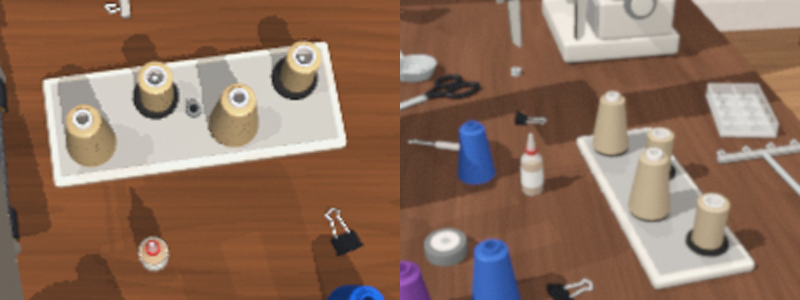

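All four stand upright on their seats with the pins showing in the tubes. The tube tops cast to within 3 mm of their pins, and the oiler is upright at (153,252).

```bash
python3 -c "
from plant import job; print(job.close_job())"
```

```text
the job is handed in; nothing more can be done
None
```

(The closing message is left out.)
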